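# Load the ticket winder and hold its lock cap home

### The arm

A 6-joint arm with a two-finger parallel gripper is mounted at the origin on the work surface. World frame = base frame: x ahead of the robot, y to its left, z up, the work surface at z = 0. Lengths are in m, angles in degrees, forces in N, time in s.
With the tool pointing down it reaches from about 0.375 to 0.9 m from the base axis. Payload 3.1 kg.
Tool frame: the origin (TCP) lies at the very end of the fingers, on their centre line; the grasp point (between the pads) lies 19 mm behind it; z points along the fingers, y is the line along which they close (so a half turn about z gives the same grasp; the last joint's range is limited). The gripper opens to 87 mm and grips with 3 to 60 N. Pads are 19 mm wide; open, the fingers measure 117 mm over their backs; the gripper's body (75 mm by 190 mm) begins 51 mm behind the grasp point.
Start: joints at [-80.3, 30.224, 82.088, -0, 67.689, -10.227], TCP at [0.213, -0.588, 0.223] pointing down, gripper open.
Joint ranges: [-176.69, 176.69], [-43.24, 126.21], [12.49, 139.97], [-82, 262], [0, 151.66], [-163.58, 163.58]. Speed limits (degrees/s): [159.86, 159.86, 180, 180, 180, 180].

### API

Orientations are given as a 3x3 rotation matrix whose columns are the frame's x, y, z axes.
In Python, from rig import bot, imaging gives the robot as it stands.
- The arm moves only by the tool drive_tool, never from a script. Its argument "deltas" is text: rows parted by semicolons, each of 5 numbers parted by spaces: the finger opening in mm, from 0 to 87, then the shift along the world's x, y, z in mm, then the turn about the world's z in rad. In form: jaw dx dy dz twist; .... A call has 1 to 12 rows; each row is the pose to reach, as a shift and turn from the pose commanded when the call began; what a row does not reach only later rows make up. A row lasts 1/10 s, in which the tool goes at most 50 mm and 8.59 degrees, less where a joint would pass 70% of its speed; a pose out of reach is approached as far as the arm can. A call with a gripper value outside its range is refused whole. The fingers move at their own pace and stop on an object; the grip force is fixed at half the most. Time passes only in rows, so rows that repeat a pose let the fingers close. It gives the time, the measured TCP pose, the force, the opening and the grip force at its end, in the units of the state.
- bot.read_state(): the state, without advancing time (a new reading comes with each control period).
- imaging.capture(name): name is "scene" or "top"; returns the picture (384x512x3 uint8, red, green, blue); there is no depth.
- imaging.camera_model(name): a dict with "fx", "fy", "cx", "cy" (pixels), "T" (4x4, takes a point from camera to world coordinates). Camera axes: x right, y down, z forward; pixel columns grow to the right and rows downward; lengths in m; the calibration is good to about 2 mm. A picture is of the moment at which its call begins. camera_model takes no time and is no camera call.
- bot.hand_in(): hands the job in; it is judged then, once.
The state is a dict: "time_s": time; "joint_positions": joint angles; "qvel": joint speeds; "tau": joint torques, N m; "position": TCP position; "tcp_rot": TCP orientation; "force": force on the tool from outside, world axes, zero at the start; "moment": the same for the moment, N m; "opening": opening from 0.0 (shut) to 1.0 (fully open); "grasp_force": force on a finger pad.
Only numpy, scipy, OpenCV 4.12 (cv2) and the standard library are available. Lean on these libraries where they do the work, as an engineer would, in place of code of your own. Each camera call takes 0.05 s, during which the arm holds its last target. There are 200 camera calls.

### The job

Load the full ticket roll (the thick one) onto the winder's spindle, flange down and flat in the round recess, and let go of it. Then take the lock cap by its bar, put it on the top of the spindle, turn it until it meshes with the splines, push it fully home against the sprung pin and finish while still gripping it and pressing it home: do not let go. Leave the used-up roll and the pen where they are.

Things in the scene. Friction and masses are not known exactly. Their poses are not given: they have to be found in the camera images.
- full_roll_mid (a point): Middle of the full ticket roll (loose, about 90 g): white paper 56 mm across on a core with a 32 mm through bore; grey flange, 66 mm across, 4 mm thick, at its lower end. 42 mm high in all; this point is on the axis, 21 mm above the underside. z points from the flange to the plain end, up at the start. Grip it by the paper.
- used_roll_mid (a point): Middle of the used-up roll, a bystander: same flange, bore and height, but its paper is only 42 mm across. The two rolls and the cap may swap places.
- cap_mid (a point): Middle of the loose black lock cap (about 60 g), half-way up its 52 mm: a round skirt, 44 mm across (51 at the flared rim), 24 mm high, with a flat deck on top; on the deck a bar grip, 40 mm long along x, 12 mm thick along y, 28 mm high. It stands mouth down, z up; this point is 2 mm above the deck. Fingertips may press on the deck beside the bar.
- cap_mouth (a point): Centre of the cap's lower rim, where its mouth opens downwards; same axes as the cap. Inside: a mouth 36 mm across that narrows to a 29 mm bore at 6 mm deep; from 8 to 20 mm deep four round-nosed keys leave a cross-shaped slot, 10 mm wide, arms along the cap's x and y; ceiling 20 mm deep.
- recess (a point): Centre of the recess floor of the fixed winder, 30 mm above the counter; z up, x towards the black hump at one end of its grey base (base 150 mm wide, from -75 to +115 mm along x; hump from +75 mm, its top 25 mm above this point). The recess is 72 mm across, in a ring 6 mm high; the spindle stands upright in its centre.
- spline_top (a point): Centre of the top of the spindle's four steel splines, 66 mm above the recess floor: a cross, 23 mm across, arms 5 mm wide with rounded tops, along this point's x and y (not in line with the base; repeats every quarter turn). The spindle is braked: it keeps its angle.
- spindle_foot (a point): Foot of the spindle, same place as the recess centre. How the cap goes on: it drops 8 mm over the splines, then its keys rest on them (lower rim about 58 mm above this point) unless slot and splines are in line within about 8 degrees; meshed, it slides to a hard stop, ceiling on splines (lower rim 46 mm above this point, 4 mm clear of a seated roll).
- pin (a joint): The brass spring pin, 7 mm across, in the middle of the spindle. 0: up, standing 8 mm above the splines; grows as it is pushed down, 0.008 m when the cap is fully home. It pushes back with 3 N at first and 6 N when the cap is home, and lifts the cap if nobody presses it.
- pen: Bystander: pen lying on the counter beyond the winder, about 132 mm long, 10 mm high; origin on its underside.
Not all that is in view belongs to the job. Leave any green look-alike of the part that bears cap_mid alone.

How it is judged (in metres and radians):
On the way, in this order (a step that is already met when the one before it is completed fails the run):
1. the full roll sits flange down in the recess, let go (horizontal distance between full_roll_mid and recess below 0.006 m and z of full_roll_mid in the frame of recess below 0.0235 m and angle between full_roll_mid's own z axis and vertical below 0.08 rad and contact force between full_roll and the fingers below 0.1 N), for 0.2 s.
2. the cap is meshed with the splines, over the seated roll (all of step 1 and horizontal distance between cap_mid and recess below 0.005 m and z of cap_mid in the frame of recess below 0.0785 m), for 0.1 s.
At the end, for the whole second after the job is handed in: Full roll flange down in the recess (6 mm of centre, flat within 0.08 rad, within 2.5 mm of the floor), untouched by the fingers; cap upright, meshed, 5 mm of centre, 2 mm of its stop, pin down over 6.5 mm, cap still held by the fingers and clear of the roll; bystanders within 30 mm (all of step 1 and horizontal distance between cap_mid and recess below 0.005 m and z of cap_mid in the frame of recess below 0.074 m and angle between cap_mid's own z axis and vertical below 0.1 rad and value of joint pin above 0.0065 m and contact force between cap and the fingers above 2 N and contact force between cap and full_roll below 0.5 N); the arm keeps its last pose, push and grip.
It fails at once if the used-up roll is moved more than 30 mm (distance of used_roll_mid from where it was at the start of the episode above 0.03 m).
It fails at once if the pen is moved more than 30 mm (distance of pen from where it was at the start of the episode above 0.03 m).
It also fails if it takes over 61 s, if anything falls off the work surface, if the arm or the gripper's body presses on something with over 40 N, if the wrist force passes 120 N, or if a joint passes its speed limit or range.

## Working session

There is one attempt and no reset: what is moved stays moved. The work goes in short steps, Python scripts to look and compute and a tool call to move; the robot and the scene stay as the last step left them, time stands still between calls to the robot, and variables do not carry over. Pictures are saved under pics/ and viewed, at most 10 in all, crops included, and the job is handed in when it is done.

Besides the shell and the picture viewer there is one more tool, called after "Call:" in YAML: its name, and indented under it one key for each argument. drive_tool: Moves the arm, as the interface text tells. Its arguments: {"type":"object","properties":{"deltas":{"type":"string"}},"required":["deltas"]}

```bash
ls; mkdir -p pics; python3 - <<'E'
from rig import bot, imaging
import cv2, numpy as np
for n in ("scene","top"):
    im=imaging.capture(n); cv2.imwrite(f"pics/{n}0.png",im[:,:,::-1]); m=imaging.camera_model(n); print(n,m["fx"],m["fy"],m["cx"],m["cy"]);print(np.round(m["T"],4).tolist())
s=bot.read_state();print(s["time_s"],s["position"],s["tcp_rot"],s["force"])
E
```

```text
pics
scene 416.54891739898227 416.54891739898227 257.26843339255703 188.92282897676967
[[0.2531, 0.7807, -0.5714, 1.1788], [0.9674, -0.2119, 0.139, -0.1228], [-0.0125, -0.588, -0.8088, 0.937], [0.0, 0.0, 0.0, 1.0]]
top 362.4096693066055 362.4096693066055 259.8701580550646 191.88639154406243
[[-0.0183, -0.9915, 0.129, 0.5008], [-0.9992, 0.0229, 0.0336, 0.0168], [-0.0363, -0.1283, -0.9911, 0.8637], [0.0, 0.0, 0.0, 1.0]]
0.1 [ 0.2129362  -0.58688881  0.22165179] [[ 9.40102908e-01  3.40890574e-01 -3.73830375e-04]
 [ 3.40890629e-01 -9.40100901e-01  1.96849038e-03]
 [ 3.19601544e-04 -1.97801880e-03 -9.99997993e-01]] [ 0.31942718 -0.36207213  0.56016083]
```

View pics/scene0.png

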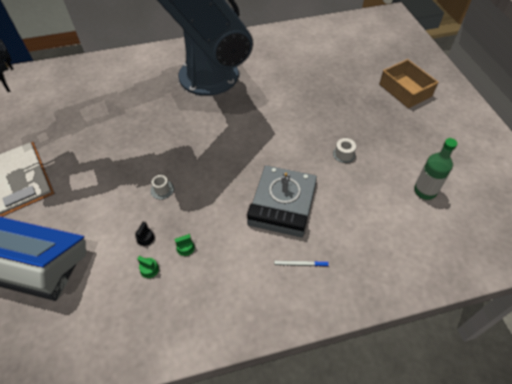

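View pics/top0.png

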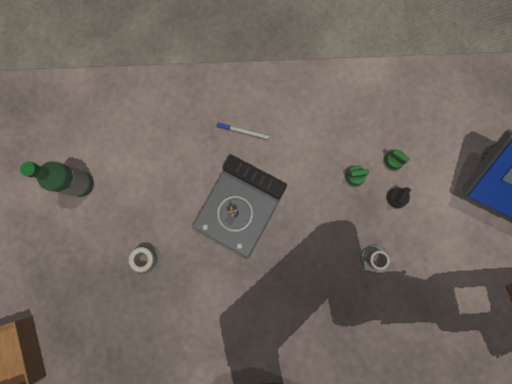

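The scene view shows rolls at (346,150) and (161,186), the winder at (285,190), the black cap at (145,234), two green look-alikes at (185,244) and (148,266), and the pen at (301,264). In the top view the rolls are at (141,260) and (376,260), the cap at (399,197) and the spindle at (234,211). The roll at top (141,260) has thicker paper, so it looks like the full one. I'll enlarge both rolls, the cap and the spindle to confirm.

```bash
python3 - <<'E'
import cv2, numpy as np
s=cv2.imread("pics/scene0.png");t=cv2.imread("pics/top0.png")
def c(im,u,v,r=25,g=1.5):
    k=cv2.resize(im[v-r:v+r,u-r:u+r],(266,266),interpolation=cv2.INTER_CUBIC)
    return np.clip(255*(k/255.)**(1/g),0,255).astype(np.uint8)
a=np.hstack([c(t,141,260),c(t,376,260),c(t,399,197)])
b=np.hstack([c(s,346,150),c(s,161,186),c(t,234,211)])
cv2.imwrite("pics/crop1.png",np.vstack([a,b]))
E
```

```text
(no output)
```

View pics/crop1.png

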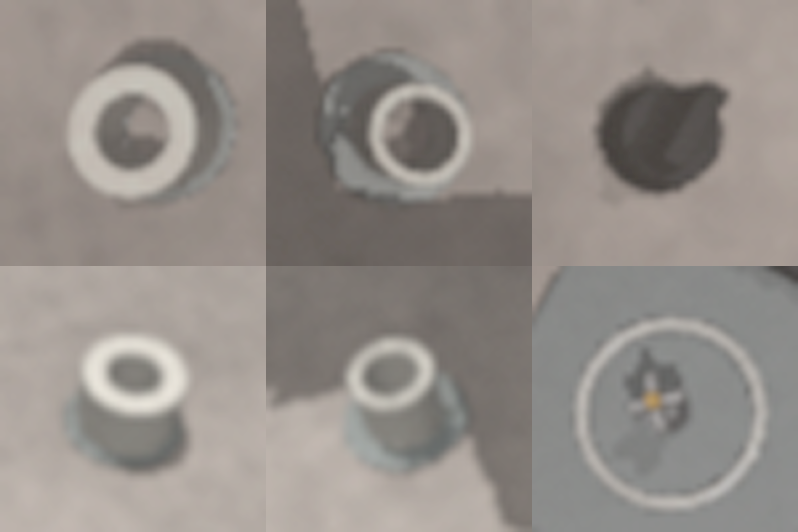

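The crop shows that the roll at top (141,260), scene (346,150), has thick paper, so it's the full roll. The one at top (376,260) has a thin wall and a wide flange, so it's the used one. The black cap at (399,197) is the real one, with its bar running lower-left to upper-right. The spline cross with the brass pin is at about (232,211). Next I'll measure all of these.

```bash
cat > h.py <<'E'
import cv2, numpy as np
from rig import imaging
M={n:imaging.camera_model(n) for n in ("scene","top")}
def ray(n,u,v,z):
    m=M[n];T=np.array(m["T"]);d=T[:3,:3]@[(u-m["cx"])/m["fx"],(v-m["cy"])/m["fy"],1];o=T[:3,3]
    return o+d*(z-o[2])/d[2]
def proj(n,p):
    m=M[n];T=np.array(m["T"]);q=T[:3,:3].T@(np.array(p)-T[:3,3]);return m["cx"]+m["fx"]*q[0]/q[2],m["cy"]+m["fy"]*q[1]/q[2]
def blob(mask,u,v,r):
    k=np.zeros_like(mask,np.uint8);k[v-r:v+r,u-r:u+r]=mask[v-r:v+r,u-r:u+r]
    c=max(cv2.findContours(k,cv2.RETR_EXTERNAL,cv2.CHAIN_APPROX_NONE)[0],key=cv2.contourArea);return c
def ptsplane(n,c,z): return np.array([ray(n,*p,z)[:2] for p in c.reshape(-1,2)])
E
python3 - <<'E'
from h import *
I={n:cv2.imread(f"pics/{n}0.png") for n in M}
def circ(n,u,v,r,z,th):
    g=I[n].min(2);c=blob((g>th).astype(np.uint8),u,v,r);p=ptsplane(n,c,z)
    (x,y),R=cv2.minEnclosingCircle((p*1e3).astype(np.float32));print(n,"circ",round(x,1),round(y,1),"R",round(R,1),"mean",(p.mean(0)*1e3).round(1))
for n,u,v in(("top",141,260),("scene",346,148)):
    for th in(150,170):circ(n,u,v,20,.042,th)
for n,u,v in(("top",376,260),("scene",161,184)):circ(n,u,v,16,.042,150)
for n,u,v in(("top",235,213),("scene",285,190)):
    for th in (120,140,):circ(n,u,v,22,.036,th)
# pin: orange
for n,u,v in(("top",232,211),("scene",286,178)):
    b,g,r=[x.astype(int) for x in cv2.split(I[n])];k=((r-b)>35)
    k2=np.zeros_like(k);k2[v-15:v+15,u-15:u+15]=k[v-15:v+15,u-15:u+15];ys,xs=np.nonzero(k2)
    if len(xs)==0: print(n,"no pin");continue
    w=(r-b)[ys,xs];uu,vv=(xs*w).sum()/w.sum(),(ys*w).sum()/w.sum();P=ray(n,uu,vv,.104);print(n,"pin",len(xs),uu,vv,(P*1e3).round(1))
    gray=I[n].astype(np.float32).mean(2)
    for R in(.007,.0085,.010):
        a=np.radians(np.arange(0,360,2));q=np.array([proj(n,(P[0]+R*np.cos(t),P[1]+R*np.sin(t),.094)) for t in a],np.float32)
        s=cv2.remap(gray,q[:,0].copy(),q[:,1].copy(),cv2.INTER_CUBIC).ravel()
        h=(s*np.exp(-4j*a)).sum();print(" R",R,"angle mod90",np.degrees(-np.angle(h)/4*-1)%90,"amp",abs(h)/len(a), s[::10].round().astype(int).tolist())
# cap: dark
for n,u,v in(("top",399,197),("scene",145,234)):
    k=(I[n].max(2)<62).astype(np.uint8);c=blob(k,u,v,18);p=ptsplane(n,c,.024)*1e3
    print(n,"cap",c.reshape(-1,2).min(0),c.reshape(-1,2).max(0),p.mean(0).round(1),p.min(0).round(),p.max(0).round())
o=[]
for n,u,v in(("top",399,197),("scene",145,234)):
    k=I[n][v-20:v+20,u-20:u+20];k=cv2.resize(k,(400,400),interpolation=cv2.INTER_CUBIC);o.append(np.clip(k.astype(float)*2.2,0,255).astype(np.uint8))
cv2.imwrite("pics/cap1.png",np.hstack(o))
E
```

```text
top circ 462.8 316.6 R 24.9 mean [467.5 311.5]Traceback (most recent call last):
  File "<stdin>", line 7, in <module>
  File "<stdin>", line 4, in circ
  File "h.py", line 11, in blob
    c=max(cv2.findContours(k,cv2.RETR_EXTERNAL,cv2.CHAIN_APPROX_NONE)[0],key=cv2.contourArea);return c
ValueError: max() iterable argument is empty
```

```bash
python3 - <<'E'
from h import *
I={n:cv2.imread(f"pics/{n}0.png") for n in M}
def circ(n,u,v,r,z):
    g=I[n].astype(float).mean(2);w=g[v-r:v+r,u-r:u+r];th=(np.median(w)+np.percentile(w,99))/2
    c=blob((g>th).astype(np.uint8),u,v,r);p=ptsplane(n,c,z)
    (x,y),R=cv2.minEnclosingCircle((p*1e3).astype(np.float32));print(n,"circ",round(x,1),round(y,1),"R",round(R,1),"mean",(p.mean(0)*1e3).round(1),"th",round(th))
for n,u,v in(("top",141,260),("scene",346,148)):circ(n,u,v,20,.042)
for n,u,v in(("top",376,260),("scene",161,184)):circ(n,u,v,16,.042)
for n,u,v in(("top",235,213),("scene",285,190)):circ(n,u,v,22,.036)
for n,u,v in(("top",232,211),("scene",286,176)):
    b,g,r=[x.astype(int) for x in cv2.split(I[n])];k=((r-b)>30)
    k2=np.zeros_like(k);k2[v-12:v+12,u-12:u+12]=k[v-12:v+12,u-12:u+12];ys,xs=np.nonzero(k2)
    if len(xs)==0: print(n,"no pin");continue
    w=(r-b)[ys,xs];uu,vv=(xs*w).sum()/w.sum(),(ys*w).sum()/w.sum();P=ray(n,uu,vv,.103);print(n,"pin",len(xs),uu,vv,(P*1e3).round(1))
    gray=I[n].astype(np.float32).mean(2)
    for R in(.007,.0085,.010):
        a=np.radians(np.arange(0,360,2));q=np.array([proj(n,(P[0]+R*np.cos(t),P[1]+R*np.sin(t),.095)) for t in a],np.float32)
        s=cv2.remap(gray,q[:,0].copy(),q[:,1].copy(),cv2.INTER_CUBIC).ravel()
        h=(s*np.exp(-4j*a)).sum();print(" R",R,"angle mod90",round((-np.degrees(np.angle(h))/4*-1)%90,1),"amp",round(abs(h)/len(a),1), s[::10].round().astype(int).tolist())
for n,u,v in(("top",399,197),("scene",145,234)):
    k=(I[n].max(2)<62).astype(np.uint8);c=blob(k,u,v,18);p=ptsplane(n,c,.024)*1e3
    print(n,"cap",c.reshape(-1,2).min(0),c.reshape(-1,2).max(0),p.mean(0).round(1),p.min(0).round(),p.max(0).round())
o=[]
for n,u,v,gg in(("top",399,197,3),("scene",145,234,4),("scene",286,178,1.5)):
    k=I[n][v-18:v+18,u-18:u+18];k=cv2.resize(k,(266,266),interpolation=cv2.INTER_CUBIC);o.append(np.clip(k.astype(float)*gg,0,255).astype(np.uint8))
cv2.imwrite("pics/cap1.png",np.hstack(o))
E
```

```text
top circ 460.5 318.2 R 27.0 mean [460.4 318.2] th 136
scene circ 461.3 316.0 R 26.9 mean [461.6 316.2] th 171
top circ 449.8 -217.5 R 21.4 mean [ 450.4 -217.5] th 121
scene circ 467.2 -233.5 R 43.7 mean [ 469.2 -233.8] th 128
top circ 560.6 103.3 R 41.4 mean [560.5 103.4] th 128
scene circ 560.9 101.9 R 42.1 mean [566.8  99.3] th 148
top pin 10 231.0731707317073 210.80836236933797 [560.9 104.1 103. ]
 R 0.007 angle mod90 79.6 amp 11.2 [106, 110, 73, 62, 85, 117, 99, 84, 99, 118, 112, 88, 91, 98, 125, 97, 65, 72]
 R 0.0085 angle mod90 79.7 amp 10.4 [101, 105, 65, 64, 84, 117, 92, 84, 96, 110, 113, 83, 95, 88, 124, 85, 67, 66]
 R 0.01 angle mod90 80.4 amp 8.6 [93, 93, 63, 68, 89, 110, 93, 87, 94, 105, 105, 73, 82, 72, 115, 78, 64, 62]
scene pin 10 285.2834008097166 173.6012145748988 [561.7 101.4 103. ]
 R 0.007 angle mod90 80.8 amp 4.1 [103, 111, 96, 85, 96, 109, 114, 116, 121, 120, 109, 103, 109, 120, 119, 101, 82, 81]
 R 0.0085 angle mod90 82.7 amp 5.0 [103, 111, 91, 85, 100, 117, 121, 120, 127, 126, 111, 108, 116, 126, 122, 100, 75, 77]
 R 0.01 angle mod90 84.0 amp 4.9 [100, 102, 90, 89, 102, 120, 123, 123, 130, 129, 114, 114, 121, 129, 126, 95, 68, 72]
top cap [387 188] [409 207] [ 592.3 -273.5] [ 568. -299.] [ 612. -247.]
scene cap [136 223] [154 245] [ 597.4 -277.1] [ 561. -297.] [ 628. -254.]
```

View pics/cap1.png

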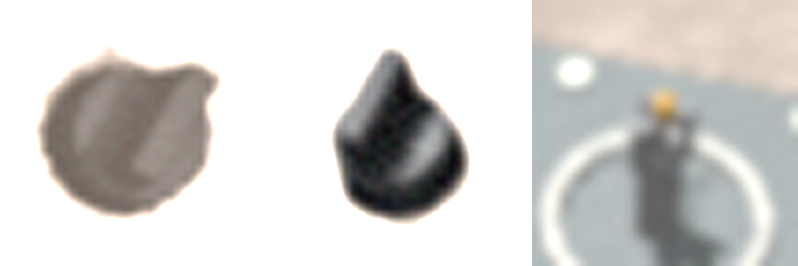

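The measurements agree with the sizes given:
- **Full roll:** (461,317), R 27.
- **Recess:** (561,103).
- **Splines:** about 10° mod 90.
- **Cap:** about (593,-275), bar at about -37°.

I'll pick up the full roll first.

Call:
drive_tool:
  deltas: "87 287 538 0 0;87 287 538 0 0;87 287 538 0 0;87 287 538 0 0;87 287 538 0 0;87 287 538 0 0;87 287 538 0 0;87 287 538 0 0;87 287 538 0 0;87 287 538 0 0;87 287 538 0 0;87 287 538 0 0"

```text
time_s: 1.3
position: [0.4959, -0.0561, 0.2224]
tcp_rot: [[0.94, 0.341, -0.0], [0.341, -0.94, -0.0], [-0.0, -0.0, -1.0]]
force: [0.9, -0.2, -0.3]
opening: 1.001
grasp_force: 0.0
```

Call:
drive_tool:
  deltas: "87 -39 367 -100 0;87 -39 367 -100 0;87 -39 367 -100 0;87 -39 367 -100 0;87 -39 367 -100 0;87 -39 367 -100 0;87 -39 367 -100 0;87 -39 367 -100 0;87 -39 367 -100 0;87 -39 367 -100 0;87 -39 367 -100 0;87 -39 367 -100 0"

```text
time_s: 2.5
position: [0.4569, 0.3076, 0.1229]
tcp_rot: [[0.941, 0.339, 0.0], [0.339, -0.941, -0.0], [0.0, 0.0, -1.0]]
force: [-0.1, 0.2, -0.5]
opening: 1.002
grasp_force: 0.0
```

Call:
drive_tool:
  deltas: "87 4 9 -40 0;87 4 9 -70 0;87 4 9 -90 0;87 4 9 -109 0;87 4 9 -109 0;87 4 9 -109 0;50 4 9 -109 0;50 4 9 -109 0;50 4 9 -109 0;50 4 9 -109 0;50 4 9 -109 0;50 4 9 -109 0"

```text
time_s: 3.7
position: [0.4606, 0.318, 0.0139]
tcp_rot: [[0.94, 0.341, 0.0], [0.341, -0.94, 0.0], [0.0, -0.0, -1.0]]
force: [-0.3, -0.1, 3.6]
opening: 0.631
grasp_force: 30.0
```

Call:
drive_tool:
  deltas: "50 0 0 40 0;50 0 0 80 0;50 0 0 120 0;50 0 0 135 0;50 100 -215 135 0;50 100 -215 135 0;50 100 -215 135 0;50 100 -215 135 0;50 100 -215 135 0;50 100 -215 135 0;50 100 -215 135 0;50 100 -215 135 0"

```text
time_s: 4.9
position: [0.5593, 0.1036, 0.1482]
tcp_rot: [[0.94, 0.341, -0.002], [0.341, -0.94, 0.0], [-0.002, -0.001, -1.0]]
force: [0.1, 0.9, -0.9]
opening: 0.633
grasp_force: 30.0
```

```bash
python3 - <<'E'
from h import *
o=[]
for n,u,v in(("scene",290,165),("top",232,211)):
    i=imaging.capture(n)[:,:,::-1];o.append(cv2.resize(i[v-50:v+50,u-50:u+50],(400,400),interpolation=cv2.INTER_CUBIC))
cv2.imwrite("pics/a1.png",np.clip(np.hstack(o)*1.4,0,255))
E
```

```text
[ WARN:0@1.222] global loadsave.cpp:1063 imwrite_ Unsupported depth image for selected encoder is fallbacked to CV_8U.
```

View pics/a1.png

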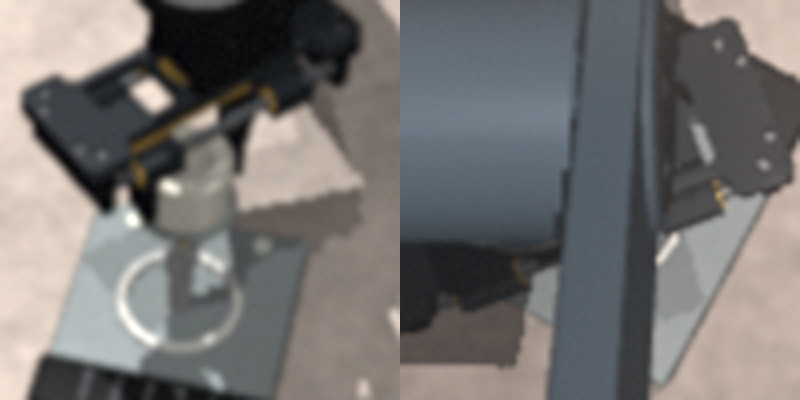

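The roll is held upright above the spindle: roll at crop (195,190), spindle at (185,250). I'll lower it.

Call:
drive_tool:
  deltas: "50 1 0 -20 0;50 1 0 -35 0;50 1 0 -45 0;50 1 0 -55 0;50 1 0 -65 0;50 1 0 -75 0;50 1 0 -85 0;50 1 0 -93 0;50 1 0 -99 0;50 1 0 -99 0"

```text
time_s: 6.0
position: [0.5609, 0.1028, 0.0486]
tcp_rot: [[0.94, 0.341, -0.002], [0.341, -0.94, 0.0], [-0.002, -0.001, -1.0]]
force: [-0.5, 0.5, -1.1]
opening: 0.63
grasp_force: 30.0
```

Call:
drive_tool:
  deltas: "50 0 0 -3 0;50 0 0 -5 0;50 0 0 -5 0;60 0 0 -5 0;64 0 0 -4 0;87 0 0 -4 0;87 0 0 -4 0;87 0 0 -4 0;87 0 0 -4 0;87 0 0 -4 0"

```text
time_s: 7.0
position: [0.5615, 0.1028, 0.0455]
tcp_rot: [[0.94, 0.341, 0.0], [0.341, -0.94, 0.0], [0.0, 0.0, -1.0]]
force: [-0.5, -0.1, 0.4]
opening: 0.989
grasp_force: 0.0
```

Call:
drive_tool:
  deltas: "87 0 0 30 0;87 0 0 70 0;87 0 0 110 0;87 0 0 150 -0.15;87 -50 -50 150 -0.3;87 -80 -90 150 -0.45;87 -100 -130 150 -0.6;87 -120 -160 150 -0.75;87 -120 -160 150 -0.9;87 -120 -160 150 -1.0;87 -120 -160 150 -1.0;87 -120 -160 150 -1.0"

```text
time_s: 8.2
position: [0.4414, -0.0571, 0.1956]
tcp_rot: [[0.796, -0.605, 0.0], [-0.605, -0.796, -0.0], [0.0, -0.0, -1.0]]
force: [0.2, -0.2, 0.2]
opening: 0.999
grasp_force: 0.0
```

```bash
python3 - <<'E'
from h import *
I={n:imaging.capture(n)[:,:,::-1].copy() for n in M}
for n in M: cv2.imwrite(f"pics/{n}1.png",I[n])
# predicted bar-top corners for hypothesis, bar top centre and rim centre pixels
for n in M:
    for z in(.052,.024,0.0): print(n,z,np.round(proj(n,(.593,-.275,z)),1))
o=[]
for n,u,v,r,g in(("top",399,197,16,3.),("scene",145,234,16,4.),("scene",286,178,25,1.3),("top",233,211,25,1.5)):
    o.append(np.clip(cv2.resize(I[n][v-r:v+r,u-r:u+r],(300,300),interpolation=cv2.INTER_CUBIC)*g,0,255).astype(np.uint8))
cv2.imwrite("pics/b1.png",np.vstack([np.hstack(o[:2]),np.hstack(o[2:])]))
E
```

```text
scene 0.052 [142.2 227.5]
scene 0.024 [144.8 233.2]
scene 0.0 [146.9 237.9]
top 0.052 [403.3 194.6]
top 0.024 [399.  196.1]
top 0.0 [395.5 197.2]
```

View pics/b1.png

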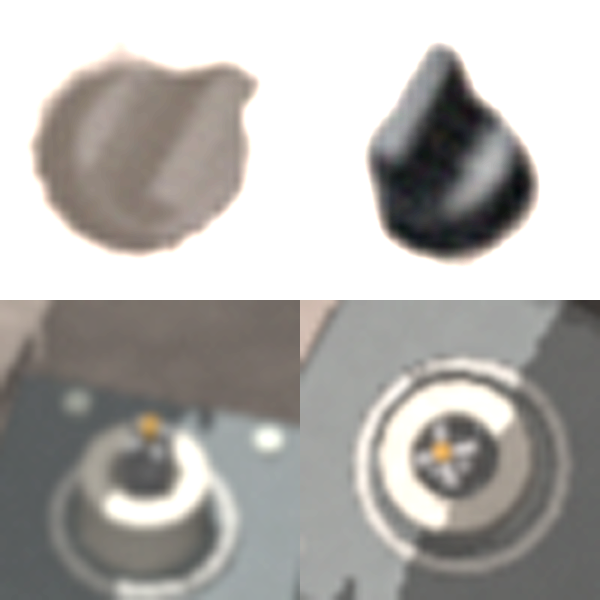

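The roll is seated and centred in the recess, and the spline cross shows clearly at crop (446,458). The cap bar's top band runs (255,80)→(150,195) in the top crop and (440,55)→(383,150) in the scene crop. Next I'll compute the cap pose and the spline angle.

```bash
python3 - <<'E'
from h import *
I={n:cv2.imread(f"pics/{n}1.png") for n in M}
for n,a,b in(("top",(383+248/9.375,181+80/9.375),(383+160/9.375,181+190/9.375)),("scene",(129+140/9.375,218+57/9.375),(129+85/9.375,218+150/9.375))):
    A,B=ray(n,*a,.052),ray(n,*b,.052);d=A-B;print(n,((A+B)*500).round(1),"ang",np.degrees(np.arctan2(d[1],d[0]))%180-180,"len",np.linalg.norm(d))
# cap edge directions: gradient structure tensor inside cap, on plane z=.052 (rectify by rays)
for n in("top","scene"):
    g=np.arange(-18,18,.5)/1e3
    X,Y=np.meshgrid(g+.594,g-.277,indexing="ij")
    q=np.array([proj(n,(x,y,.052)) for x,y in zip(X.ravel(),Y.ravel())],np.float32).reshape(*X.shape,2)
    s=cv2.remap(I[n].astype(np.float32).mean(2),q[...,0].copy(),q[...,1].copy(),cv2.INTER_CUBIC);s=np.minimum(s,70)
    gx,gy=np.gradient(cv2.GaussianBlur(s,(0,0),2));m=(X-.594)**2+(Y+.277)**2<.013**2
    t=.5*np.arctan2(2*(gx*gy)[m].sum(),((gx**2)-(gy**2))[m].sum());print(n,"edge dir",np.degrees(t)+90)
for n,c in(("top",(561,103.5)),("scene",(561.5,102))):
    gray=I[n].astype(np.float32).mean(2);bst=[]
    for R in(.006,.0075,.009,.0105):
        a=np.radians(np.arange(0,360,2));q=np.array([proj(n,(c[0]/1e3+R*np.cos(t),c[1]/1e3+R*np.sin(t),.095)) for t in a],np.float32)
        s=cv2.remap(gray,q[:,0].copy(),q[:,1].copy(),cv2.INTER_CUBIC).ravel();h=(s*np.exp(-4j*a)).sum()
        print(n,R,"spl",round((-np.degrees(np.angle(h))/4)%90,1),round(abs(h)/180,1))
    b,g,r=[x.astype(int) for x in cv2.split(I[n])];u,v=map(int,proj(n,(c[0]/1e3,c[1]/1e3,.103)));w=np.clip((r-b)[v-6:v+7,u-6:u+7]-25,0,None);ys,xs=np.mgrid[v-6:v+7,u-6:u+7]
    print("pin",(ray(n,(xs*w).sum()/w.sum(),(ys*w).sum()/w.sum(),.104)*1e3).round(1))
E
```

```text
top [ 591.1 -278.    52. ] ang -40.984113580675455 len 0.03415545830992948
scene [ 596.6 -278.2   52. ] ang -33.95558439082234 len 0.02985844634253631
top edge dir 158.73761
scene edge dir 160.22534
top 0.006 spl 10.8 10.5
top 0.0075 spl 11.6 12.2
top 0.009 spl 12.3 12.6
top 0.0105 spl 12.2 10.3
pin [560.9 103.8 104. ]
scene 0.006 spl 9.0 3.4
scene 0.0075 spl 5.0 4.6
scene 0.009 spl 0.5 4.8
scene 0.0105 spl 82.4 5.1
pin [562.2 101.7 104. ]
```

Call:
drive_tool:
  deltas: "87 153 -221 -60 0.15;87 153 -221 -60 0.15;87 153 -221 -60 0.15;87 153 -221 -60 0.15;87 153 -221 -60 0.15;87 153 -221 -60 0.15;87 153 -221 -90 0.15;87 153 -221 -115 0.15;87 153 -221 -140 0.15;87 153 -221 -160 0.15;87 153 -221 -169 0.15;87 153 -221 -169 0.15"

```text
time_s: 9.5
position: [0.5937, -0.2771, 0.0249]
tcp_rot: [[0.877, -0.48, -0.003], [-0.48, -0.877, 0.002], [-0.003, -0.0, -1.0]]
force: [0.2, -0.0, -0.7]
opening: 0.998
grasp_force: 0.0
```

Call:
drive_tool:
  deltas: "60 0 0 0 0;40 0 0 0 0;25 0 0 0 0;18 0 0 0 0;8 0 0 0 0;8 0 0 0 0;8 0 0 0 0;8 0 0 0 0;8 0 0 0 0;8 0 0 0 0"

```text
time_s: 10.5
position: [0.5944, -0.2781, 0.0265]
tcp_rot: [[0.877, -0.481, -0.0], [-0.481, -0.877, 0.0], [-0.0, -0.0, -1.0]]
force: [-1.0, -0.1, -1.0]
opening: 0.17
grasp_force: 0.0
```

Call:
drive_tool:
  deltas: "4 0 0 0 0;4 0 0 0 0;4 0 0 0 0;4 0 0 0 0;4 0 0 0 0;4 0 0 0 0"

```text
time_s: 11.1
position: [0.5944, -0.2781, 0.0265]
tcp_rot: [[0.877, -0.481, -0.0], [-0.481, -0.877, 0.0], [-0.0, -0.0, -1.0]]
force: [-0.0, 0.7, -0.3]
opening: 0.135
grasp_force: 30.0
```

Opening 11.7 mm with a 30 N grip, so the bar is held and the cap is lined up with the jaws. I'll lift it, carry it over the spindle and turn it about 0.71 rad.

Call:
drive_tool:
  deltas: "4 0 0 40 0;4 0 0 80 0;4 0 0 125 0;4 -33 381 125 0.15;4 -33 381 125 0.3;4 -33 381 125 0.45;4 -33 381 125 0.6;4 -33 381 125 0.71;4 -33 381 125 0.71;4 -33 381 125 0.71;4 -33 381 125 0.71;4 -33 381 125 0.71"

```text
time_s: 12.3
position: [0.56, 0.1073, 0.1516]
tcp_rot: [[0.977, 0.212, -0.001], [0.212, -0.977, 0.001], [-0.001, -0.002, -1.0]]
force: [0.0, -0.2, -0.6]
opening: 0.14
grasp_force: 30.0
```

```bash
python3 - <<'E'
from h import *
from rig import bot
s=bot.read_state();p=s["position"];R=np.array(s["tcp_rot"]);print(p,np.degrees(np.arctan2(R[1,0],R[0,0])))
i=imaging.capture("scene")[:,:,::-1].copy();cv2.imwrite("pics/scene2.png",i)
rim=[p[0],p[1],p[2]-.0245]
for nm,q in(("rim",rim),("rimL",[p[0],p[1]-.0255,rim[2]]),("rimR",[p[0],p[1]+.0255,rim[2]]),("pin",(.5615,.1027,.104))):print(nm,np.round(proj("scene",q),1))
u,v,r=285,165,30
cv2.imwrite("pics/c1.png",np.clip(cv2.resize(i[v-r:v+r,u-r:u+r],(600,600),interpolation=cv2.INTER_CUBIC)*2.0,0,255).astype(np.uint8))
E
```

```text
[0.55996231 0.10725983 0.15155133] 12.229642484787739
rim [287.7 166.7]
rimL [277.9 168.8]
rimR [297.5 164.6]
pin [285.8 173.2]
```

View pics/c1.png

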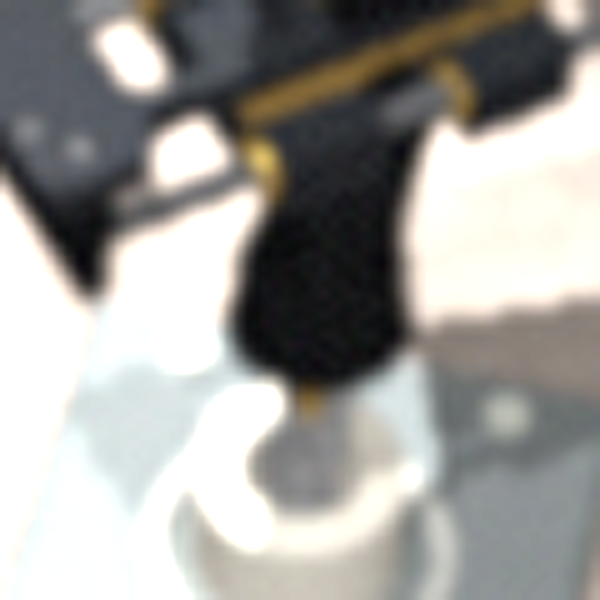

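The cap's rim spans crop (232..415, bottom 383), centred within about 1 mm of where the TCP predicts. The pin is visible just below it at (310,398). I'll centre the cap and lower it towards the splines.

Call:
drive_tool:
  deltas: "4 0 0 0 0;4 0 0 0 0;4 0 0 -10 0;4 0 0 -20 0;4 0 0 -25 0;4 0 0 -28 0;4 0 0 -28 0"

```text
time_s: 13.05
position: [0.561, 0.1026, 0.1227]
tcp_rot: [[0.979, 0.206, -0.002], [0.206, -0.979, 0.0], [-0.002, -0.0, -1.0]]
force: [-0.0, 0.2, -0.3]
opening: 0.134
grasp_force: 30.0
```

Call:
drive_tool:
  deltas: "4 0 0 -4 0;4 0 0 -7 0;4 0 0 -10 0;4 0 0 -12 0;4 0 0 -12 0;4 0 0 -12 0"

```text
time_s: 13.65
position: [0.5614, 0.1029, 0.1115]
tcp_rot: [[0.978, 0.206, -0.0], [0.206, -0.978, 0.0], [-0.0, -0.0, -1.0]]
force: [-0.2, -0.1, -0.3]
opening: 0.136
grasp_force: 30.0
```

It's meshed already: TCP at 0.1115 is below the key-rest height, with no force. I'll press it home.

Call:
drive_tool:
  deltas: "4 0 0 -3 0;4 0 0 -5 0;4 0 0 -7 0;4 0 0 -8 0;4 0 0 -9 0;4 0 0 -9 0;4 0 0 -9 0"

```text
time_s: 14.35
position: [0.5618, 0.1029, 0.1028]
tcp_rot: [[0.978, 0.206, 0.001], [0.206, -0.978, 0.0], [0.001, 0.0, -1.0]]
force: [1.0, 0.2, 5.9]
opening: 0.133
grasp_force: 30.0
```

Call:
drive_tool:
  deltas: "4 0 0 -1 0;4 0 0 -2 0;4 0 0 -3 0;4 0 0 -3 0;4 0 0 -3 0;4 0 0 -3 0"

```text
time_s: 14.95
position: [0.562, 0.1029, 0.1022]
tcp_rot: [[0.978, 0.207, 0.002], [0.207, -0.978, -0.0], [0.002, 0.001, -1.0]]
force: [-4.5, -0.4, 18.8]
opening: 0.137
grasp_force: 30.0
```

The hard stop is reached at 18.8 N. One look to confirm before handing in.

```bash
python3 - <<'E'
from h import *
from rig import bot
i=imaging.capture("scene")[:,:,::-1].copy();u,v,r=285,180,30
cv2.imwrite("pics/d1.png",np.clip(cv2.resize(i[v-r:v+r,u-r:u+r],(500,500),interpolation=cv2.INTER_CUBIC)*1.6,0,255).astype(np.uint8))
s=bot.read_state();print(s["position"],s["force"],s["grasp_force"])
E
```

```text
[0.56193315 0.10284217 0.10216204] [-3.39623782  0.73378864 19.87491955] 30.00339510384947
```

View pics/d1.png

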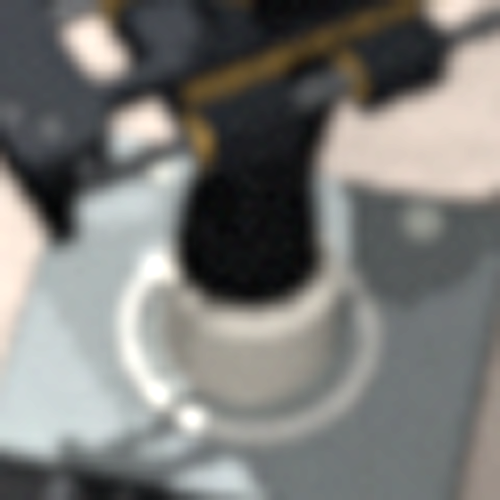

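The cap, with its rim at crop (250,300), sits upright just above the seated roll at (250,345). The roll is level inside the ring, and the gripper still holds the bar. Handing in.

```bash
python3 -c "
from rig import bot
print(bot.hand_in())"
```

```text
the job is handed in; nothing more can be done
None
```

I loaded the full roll flat in the recess and let go, then meshed the cap and pressed it to its hard stop at about 19 N; I handed in at about 15 s with it still gripped and pressed, and the hand-in returned no verdict.

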